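# Find the lender's crate by the brand underneath and push it to the dispatch rail

### The job

Two empty plywood crates stand upright on the table, and one of them has the lender's brand burnt into its underside. Tip both crates away from you onto their backs, so that both undersides face you; only then push the branded crate, still lying on its back, away from you until its open side rests squarely against the wooden dispatch rail, in line with the branded crate already lying there. Use light pushes of the fingers only, without pinching or lifting a crate; leave the bare crate lying where it fell and do not disturb the small things on the table.

Things in the scene. Friction and masses are not known exactly. Their poses are not given: they have to be found in the camera images.
- crate_a: One of two like crates: open, empty plywood box, outside 80 deep (x), 120 wide (y), 130 high (z), walls 6, 0.2 to 0.4 kg. Origin: centre of underside; x runs from front to back wall, z to the open side. Starts upright, front wall to the robot, turned up to 0.25 rad. Runners 12 wide, 5 thick edge the underside front and back. Either crate may stand on the left.
- crate_b: The other crate, same sizes and frame. Friction on the table 0.5 to 0.72. A push on the front wall 105 to 120 above the table tips either crate over its lower back edge; past about 40 degrees it falls by itself onto its back wall. A push lower than 50 only slides it. On its back it is 80 high and 130 long, x straight down, z to the rail, its underside an upright face to the robot.
- brand (a point): Centre of the brand: a dark ring 50 across with a cross in it and a short bar on either side (98 wide in all), in the middle of the bottom panel of the branded crate, 5 from that crate's origin; hidden while the crate stands upright. The other crate's underside is bare. The crate whose origin is within 15 of this point is the branded one.
- crate_a_middle (a point): Middle of crate_a, 65 from its underside along its z. Axes as the crate.
- crate_b_middle (a point): Middle of crate_b, 65 from its underside along its z. Axes as the crate.
- crate_a_rim (a point): Centre of the open side of crate_a, 130 from its underside along its z. Axes as the crate.
- crate_b_rim (a point): Centre of the open side of crate_b, 130 from its underside along its z. Axes as the crate.
- rail: Dispatch rail: wooden batten fixed to the table beyond the crates, 800 long (y), 24 thick (x), 32 high, turned up to 0.04 rad. Origin: middle of its front face (towards the robot), at the table; x points away from the robot, square to that face. A third, fixed, branded crate lies on its back against it at rail y -395 to -275, reaching 131 out towards the robot.
- thimble: Bystander, loose: steel thimble, 18 across, 23 high, open side down. Origin at its underside, in the middle.
- beeswax: Bystander, loose: puck of beeswax, 38 across, 12 high. Origin at its underside, in the middle.
- spool_tall: Bystander, loose: white thread spool standing upright, 44 across, 60 high. Origin at its underside, in the middle.
- spool_white: Bystander, loose: wider white thread spool standing upright, 54 across, 62 high. Origin at its underside, in the middle.
- tape_measure: Bystander, loose: round red tape measure lying flat, 51 across, 19 high, its end tab sticking out to 66 long. Origin at its underside, in the middle.
- dropper_bottle: Bystander, loose: small dark blue bottle with a white pump, standing, 37 across, 116 high. Origin at its underside, in the middle.

How it is judged:
By the outcome, as a careful person would: the job done as asked, in the order asked, and still so for the second after the job is handed in, with the robot touching nothing.
It also fails if it takes over 56 s, if anything falls off the work surface, if the arm or the gripper's body presses on something with over 40 N, if the wrist force passes 120 N, or if a joint passes its speed limit or range.

### The arm

A 7-joint arm with a two-finger parallel gripper is mounted at the origin on the work surface; the furniture and walls round the work are solid. World frame = base frame: x ahead of the robot, y to its left, z up, the work surface at z = 0. Lengths are in m, angles in rad, forces in N, time in s.
With the tool pointing down it reaches from about 0.425 to 0.925 m from the base axis. Payload 6.8 kg.
Tool frame: the origin (TCP) lies at the very end of the fingers, on their centre line; the grasp point (between the pads) lies grip_depth behind it (grip_depth is the distance from the TCP to the grasp point, in m); z points along the fingers, y is the direction in which the jaws open and shut (so a half turn about z gives the same grasp; the last joint's range is limited). The gripper opens to 85 mm and grips with 20 to 120 N. Pads are 22 mm wide; open, the fingers measure 114 mm over their backs; the gripper's body (76 mm by 85 mm) begins 54 mm behind the grasp point. The pads swing forward as they close: fully open they stand 13 mm farther back than shut.
Start: joints at [-1.332, 0.477, 0.022, 1.555, -0.011, 1.109, -0.083], TCP at [0.229, 0.635, 0.204] pointing down, gripper open.
Joint ranges: [-2.96, 2.96], [-0.34, 2.1], [-1.41, 1.46], [0.24, 2.44], [-1.37, 4.51], [0.17, 1.92], [-2.96, 2.96]. Speed limits (rad/s): [2.39, 2.39, 3.14, 3.14, 3.14, 3.14, 3.14].

### API

Orientations are given as [roll, pitch, yaw] about the fixed x, y, z axes, in that order (R = Rz(yaw) Ry(pitch) Rx(roll)).
In Python, from workcell import * gives the robot as it stands.
- The arm moves only by the shell command python3 -m inch 'ROWS'. ROWS is JSON, one flat list of numbers, 7 for each row, row after row: the shift along the world's x, y, z in units of 25 mm (1.0 is 25 mm), then the turn, a rotation vector about the world's x, y, z in units of 10 degrees (1.0 is 10 degrees), then the closure, from 0 (fully open) to 1 (shut). In form: [tx, ty, tz, rx, ry, rz, fingers, tx, ty, tz, rx, ry, rz, fingers, ...]. A call has 1 to 5 rows; each row shifts and turns the commanded pose from where the row before left it; what a row does not reach is not made up. A row lasts 1/8 s, in which the tool goes at most 62.5 mm and 10.7 degrees, less where a joint would pass 70% of its speed; a pose out of reach is approached as far as the arm can. A call is refused whole if a number of a shift passes 1 or a number of a turn 1, either way. A call with a gripper value outside its range is refused whole. The fingers move at their own pace and stop on an object; the grip force is fixed at half the most. Time passes only in rows, so rows that do not move let the fingers close. It gives the time, the measured TCP pose, the force and the opening at its end, in the units of the state.
- read_state(): the state, without advancing time (a new reading comes with each control period).
- capture(name): name is "side" or "top"; returns the picture (420x560x3 uint8, red, green, blue); there is no depth.
- camera_info(name): a dict with "camera_matrix" (3x3 intrinsics, pixels), "dist_coeffs" ([k1, k2, p1, p2, k3] as OpenCV has them; the pictures are not rectified), "pose" (4x4, takes a point from camera to world coordinates). Camera axes: x right, y down, z forward; pixel columns grow to the right and rows downward; lengths in m; the calibration is good to about 2 mm. A picture is of the moment at which its call begins. camera_info takes no time and is no camera call.
- job_done(): hands the job in, once; it reports no verdict.
The state is a dict: "time": time; "joints": joint angles; "qvel": joint speeds; "tau": joint torques, N m; "position": TCP position; "ee_rot": TCP orientation; "ft_force": force on the tool from outside, world axes, zero at the start; "ft_torque": the same for the moment, N m; "grip_width": opening from 0.0 (shut) to 1.0 (fully open).
Only numpy, scipy, OpenCV 4.12 (cv2) and the standard library are available. Lean on these libraries where they do the work, as an engineer would, in place of code of your own. Each camera call takes 0.05 s, during which the arm holds its last target.

## Working session

There is one attempt and no reset: what is moved stays moved. The work goes in short steps, Python scripts to look and compute and a shell command to move; the robot and the scene stay as the last step left them, time stands still between calls to the robot, and variables do not carry over. Pictures are saved under pics/ and viewed, and the job is handed in when it is done.

```bash
ls; mkdir -p pics; python3 - <<'E'
from workcell import *
import cv2,numpy as np
s=read_state()
print(s)
for n in("side","top"):
    im=capture(n); cv2.imwrite(f"pics/{n}0.png",im[:,:,::-1]); c=camera_info(n); print(n,c)
E
```

```text
pics
{'time': 0.0, 'joints': array([-1.33213249,  0.4778354 ,  0.0223004 ,  1.55646215, -0.01150956,
        1.10931049, -0.08310761]), 'qvel': array([ 0.00090902,  0.00111115, -0.00086856, -0.00162158,  0.00055378,
       -0.00104792, -0.00096172]), 'tau': array([ 3.69222071e-04, -5.96463454e+01,  1.60800297e+00, -2.81192833e+01,
        1.25295125e-02,  9.57864075e-03,  1.20556589e-06]), 'position': array([0.22917186, 0.63420664, 0.20269682]), 'ee_rot': array([-3.13970814e+00,  1.15353261e-04,  2.79487348e+00]), 'ft_force': array([ 0.15994396,  0.23604738, -0.34210694]), 'ft_torque': array([ 0.06877429, -0.01036196, -0.01193207]), 'grip_width': 0.9969882184362989}
side {'camera_matrix': array([[443.2975607 ,   0.        , 280.28154598],
       [  0.        , 443.2975607 , 211.17850376],
       [  0.        ,   0.        ,   1.        ]]), 'dist_coeffs': array([-0.10161858,  0.        ,  0.        ,  0.        ,  0.        ]), 'pose': array([[-0.38227612, -0.80910431,  0.44633528,  0.0421484 ],
       [-0.92398236,  0.34046363, -0.174187  ,  0.20965426],
       [-0.01102547, -0.47899345, -0.87774923,  1.20663617],
       [ 0.        ,  0.        ,  0.        ,  1.        ]])}
top {'camera_matrix': array([[475.50470015,   0.        , 276.55860929],
       [  0.        , 475.50470015, 217.15888875],
       [  0.        ,   0.        ,   1.        ]]), 'dist_coeffs': array([-0.00922971,  0.        ,  0.        ,  0.        ,  0.        ]), 'pose': array([[ 0.02219979, -0.97969141,  0.19927848,  0.28317474],
       [-0.99945736, -0.02659953, -0.01942807, -0.01438159],
       [ 0.02433423, -0.19873905, -0.97975029,  1.59660292],
       [ 0.        ,  0.        ,  0.        ,  1.        ]])}
```

View pics/side0.png

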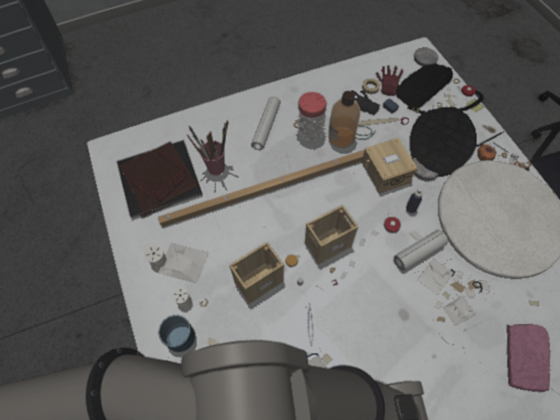

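View pics/top0.png

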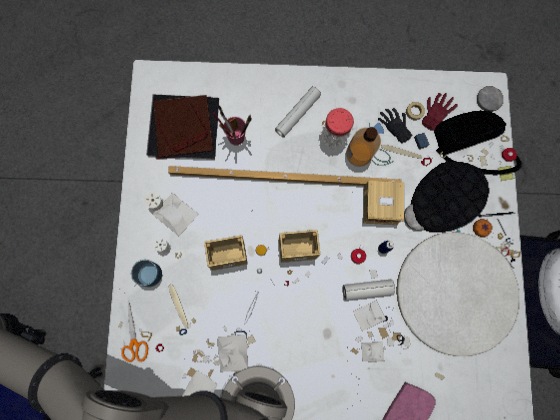

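The side view shows two open crates at about (258,272) and (331,235). The orange wax is between them at (292,260), and the rail runs from (160,220) to (370,155) with the fixed crate at (390,165). The top view shows the crate rims at (226,252) and (299,246), the wax at (261,250), and the bottle at (387,246). Next I'll measure them.

```bash
cat > h.py <<'E'
import numpy as np,cv2
from workcell import *
def cast(n,uv,z):
    c=camera_info(n); uv=np.asarray(uv,float).reshape(-1,1,2)
    u=cv2.undistortPoints(uv,c["camera_matrix"],c["dist_coeffs"]).reshape(-1,2)
    T=c["pose"]; d=np.c_[u,np.ones(len(u))]@T[:3,:3].T; o=T[:3,3]
    return o+d*((z-o[2])/d[:,2])[:,None]
def proj(n,P):
    c=camera_info(n);T=np.linalg.inv(c["pose"])
    return cv2.projectPoints(np.asarray(P,float).reshape(-1,1,3),cv2.Rodrigues(T[:3,:3])[0],T[:3,3],c["camera_matrix"],c["dist_coeffs"])[0].reshape(-1,2)
def snap(n,name,crop=None,s=1):
    im=capture(n)[:,:,::-1].copy(); cv2.imwrite(f"pics/{name}_raw.png",im)
    if crop: x0,y0,x1,y1=crop; im=cv2.resize(im[y0:y1,x0:x1],None,fx=s,fy=s,interpolation=cv2.INTER_CUBIC)
    cv2.imwrite(f"pics/{name}.png",im)
E
python3 - <<'E'
import cv2
a=cv2.imread('pics/top0.png')[150:300,140:420]; cv2.imwrite('pics/top0c.png',cv2.resize(a,None,fx=2.85,fy=2.85,interpolation=2))
a=cv2.imread('pics/side0.png')[140:310,140:430]; cv2.imwrite('pics/side0c.png',cv2.resize(a,None,fx=2.7,fy=2.7,interpolation=2))
E
```

```text
(no output)
```

View pics/top0c.png

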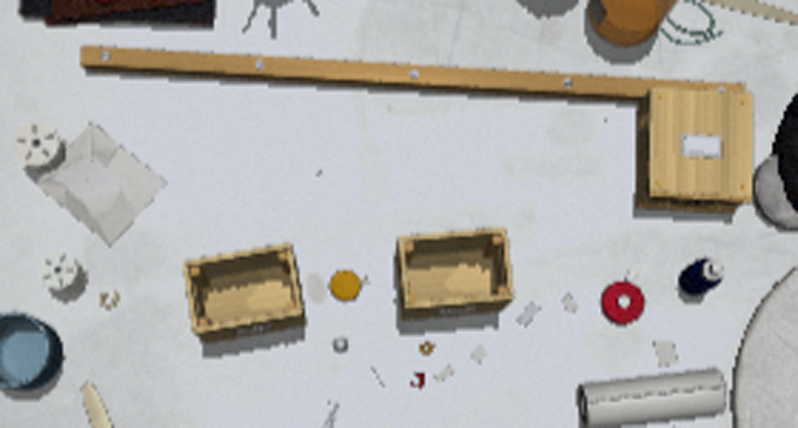

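View pics/side0c.png

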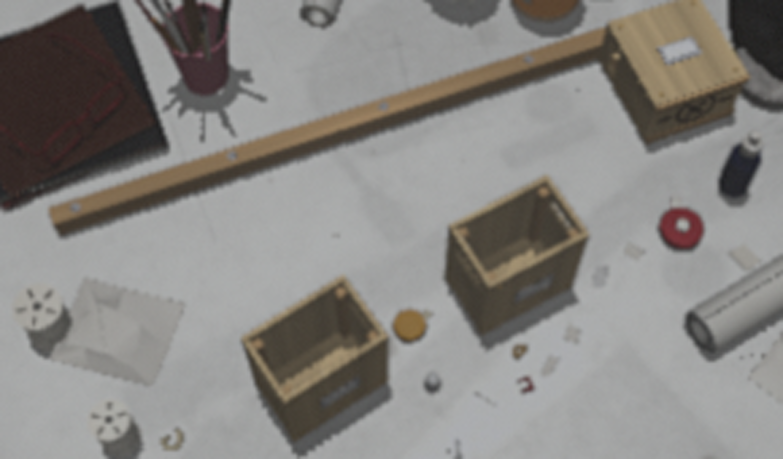

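The crops show the rim corners. In the top crop the left crate is at (185,262), (293,245), (305,325), (195,340). The right crate is at (397,236), (508,229), (512,300), (402,312). The thimble is in front of the gap at (340,345).

```bash
python3 - <<'E'
from h import *
t=lambda p:np.array(p)/2.85+[140,150]
s=lambda p:np.array(p)/2.7+[140,140]
for nm,P,Q in (("L",[(185,262),(293,245),(305,325),(195,340)],[(243,345),(344,279),(388,345),(290,403)]),("R",[(397,236),(508,229),(512,300),(402,312)],[(449,231),(546,178),(587,235),(490,283)])):
  for n,pt in (("top",t(P)),("side",s(Q))):
    w=cast(n,pt,.13)[:,:2]; print(nm,n,w.round(4).tolist(),"c",w.mean(0).round(4),"len",np.linalg.norm(w-np.roll(w,-1,0),axis=1).round(3),
     "yaw",[round(float(np.arctan2(-v[0],v[1])),3) for v in (w[0]-w[1],w[3]-w[2])],[round(float(np.arctan2(v[1],v[0])),3) for v in (w[0]-w[3],w[1]-w[2])])
print("rail",cast("top",t([(83,68),(640,100)]),.032).round(4).tolist(),cast("side",s([(60,218),(606,37)]),.032).round(4).tolist())
print("fixedcrate front top",cast("top",t([(652,198),(750,205)]),.08).round(4).tolist(),cast("side",s([(655,112),(745,78)]),.08).round(4).tolist())
print("thimble",cast("top",t([(340,345)]),.02),cast("side",s([(431,383)]),.02),"wax",cast("top",t([(346,285)]),.012),"tape",cast("top",t([(623,303)]),.019), "bottle", cast("side",s([(737,190)]),.0),"spools",cast("top",t([(40,145),(63,273)]),.06))
E
```

```text
L top [[0.497, 0.1772], [0.5188, 0.0604], [0.4316, 0.0443], [0.4125, 0.1621]] c [0.465 0.111] len [0.119 0.089 0.119 0.086] yaw [0.185, 0.161] [0.177, 0.183]
L side [[0.4855, 0.1804], [0.5127, 0.0649], [0.4318, 0.0517], [0.4136, 0.159]] c [0.4609 0.114 ] len [0.119 0.082 0.109 0.075] yaw [0.232, 0.168] [0.289, 0.162]
R top [[0.5318, -0.0531], [0.5428, -0.1752], [0.4644, -0.1799], [0.4483, -0.0603]] c [ 0.4968 -0.1171] len [0.123 0.079 0.121 0.084] yaw [0.09, 0.134] [0.086, 0.06]
R side [[0.5211, -0.0522], [0.5381, -0.1694], [0.463, -0.1784], [0.453, -0.066]] c [ 0.4938 -0.1165] len [0.118 0.076 0.113 0.069] yaw [0.144, 0.088] [0.201, 0.119]
rail [[0.7418, 0.3236, 0.032], [0.7215, -0.3441, 0.032]] [[0.7472, 0.3173, 0.032], [0.7302, -0.3579, 0.032]]
fixedcrate front top [[0.5921, -0.3461, 0.08], [0.587, -0.4591, 0.08]] [[0.5896, -0.3372, 0.08], [0.5901, -0.4553, 0.08]]
thimble [[0.42056652 0.00737112 0.02      ]] [[0.4152987  0.01056167 0.02      ]] wax [[0.49180485 0.00249752 0.012     ]] tape [[ 0.47785691 -0.32310694  0.019     ]] bottle [[ 0.49773656 -0.41265883  0.        ]] spools [[0.6395775  0.36093609 0.06      ]
 [0.49098033 0.32398828 0.06      ]]
```

```bash
python3 -m inch '[0,-1,0.2,0,0,0.15,0.6, 0.2,-1,0.2,0,0,0.15,0.6, 0.2,-1,0,0,0,0.15,0.6, 0.3,-1,0,0,0,0.15,0.6, 0.3,-1,0,0,0,0.15,0.6]'
python3 -m inch '[0.3,-1,0,0,0,0.15,0.6, 0.3,-1,0,0,0,0.15,0.6, 0.3,-1,0,0,0,0.15,0.6, 0.3,-1,0,0,0,0.15,0.6, 0.3,-1,0,0,0,0.15,0.6]'
python3 -m inch '[0.3,-1,0,0,0,0.15,0.6, 0.3,-1,0,0,0,0.15,0.6, 0.3,-1,0,0,0,0.15,0.6, 0.3,-1,0,0,0,0.15,0.6, 0.3,-1,0,0,0,0.15,0.6]'
```

```text
time: 0.72
position: [0.2544, 0.5087, 0.2133]
ee_rot: [-3.141, -0.0, 2.927]
ft_force: [0.4, -0.2, 0.8]
grip_width: 0.401
time: 1.35
position: [0.292, 0.3837, 0.2134]
ee_rot: [-3.141, -0.0, 3.057]
ft_force: [0.2, 0.4, 0.4]
grip_width: 0.399
time: 1.98
position: [0.3294, 0.2587, 0.2135]
ee_rot: [-3.141, -0.0, -3.095]
ft_force: [0.1, -0.8, 0.4]
grip_width: 0.403
```

```bash
python3 -m inch '[0.4,-1,0,0,0,0.15,0.6, 0.4,-1,0,0,0,0.15,0.6, 0.4,-1,0,0,0,0.15,0.6, 0.4,-1,0,0,0,0.15,0.6, 0.4,-1,0,0,0,0.15,0.6]'
python3 -m inch '[0.2,-0.7,-0.3,0,0,0,0.6, 0.1,-0.7,-1,0,0,0,0.6, 0,0,-1,0,0,0,0.6, 0,0,-1,0,0,0,0.6, 0,0,-0.6,0,0,0,0.6]'
python3 - <<'E'
from h import *
s=read_state();print(s['position'],s['ee_rot'],s['joints'],s['qvel'])
E
```

```text
time: 2.6
position: [0.3794, 0.1338, 0.2135]
ee_rot: [-3.142, -0.0, -2.964]
ft_force: [0.6, 0.6, 0.0]
grip_width: 0.404
time: 3.22
position: [0.3861, 0.0994, 0.115]
ee_rot: [-3.141, -0.002, -2.965]
ft_force: [-0.2, 0.4, -0.5]
grip_width: 0.401
[0.38613833 0.09941186 0.11502269] [-3.14103945e+00 -1.61722762e-03 -2.96500922e+00] [-0.70080043  0.14589262  0.31998591  2.2831309  -0.06887302  0.72275332
  1.41515746] [ 0.04219645  0.22233356 -0.01540259  0.10167548 -0.12184759 -0.32502123
  0.12303659]
```

Reachable. I'll take a quick look before pushing.

```bash
python3 - <<'E'
from h import *
snap("side","s1",(180,180,400,340),3.4)
print(read_state()['position'])
E
```

```text
[0.38524726 0.09912308 0.11382811]
```

View pics/s1.png

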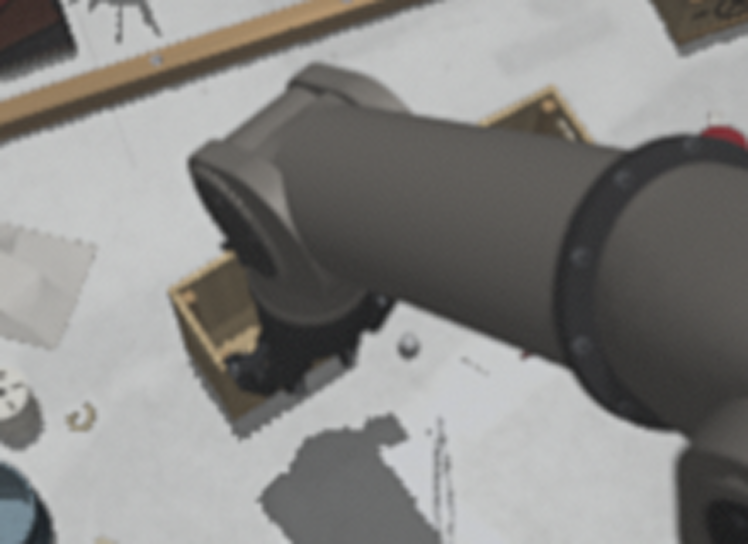

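The left crate is still upright, with the gripper in front of its front wall and clear of the thimble at crop (408,346). Pushing gently.

```bash
python3 -m inch '[0.4,0.07,-0.1,0,0,0,0.6, 0.4,0.07,0,0,0,0,0.6, 0.3,0.05,0,0,0,0,0.6, 0.3,0.05,0,0,0,0,0.6, 0.3,0.05,0,0,0,0,0.6]'
python3 -m inch '[0.3,0.05,0,0,0,0,0.6, 0.3,0.05,0,0,0,0,0.6, 0.3,0.05,0,0,0,0,0.6, 0.3,0.05,0,0,0,0,0.6, 0.3,0.05,0,0,0,0,0.6]'
```

```text
time: 3.9
position: [0.43, 0.1072, 0.1139]
ee_rot: [3.141, 0.0, -2.965]
ft_force: [-0.2, -0.3, 0.0]
grip_width: 0.403
time: 4.53
position: [0.4674, 0.1134, 0.1137]
ee_rot: [-3.142, -0.0, -2.965]
ft_force: [-0.6, -0.3, -0.3]
grip_width: 0.403
```

```bash
python3 -m inch '[0.3,0.05,0,0,0,0,0.6, 0.3,0.05,0,0,0,0,0.6, 0.25,0.04,0,0,0,0,0.6]'
python3 - <<'E'
from h import *
snap("side","s2",(180,180,400,340),3.4)
E
```

```text
time: 4.9
position: [0.4887, 0.1169, 0.1137]
ee_rot: [-3.142, -0.0, -2.965]
ft_force: [1.2, 0.7, 0.2]
grip_width: 0.401
```

View pics/s2.png

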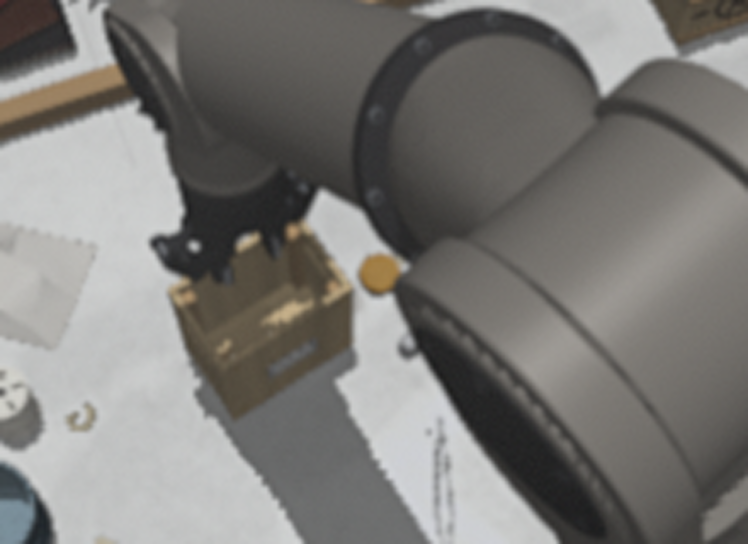

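```bash
python3 - <<'E'
from h import *
p=read_state()['position']; print((proj("side",[p])-[180,180])*3.4, p, (proj("side",[[.4125,.1621,.13],[.4316,.0443,.13]])-[180,180])*3.4)
snap("top","t2",(180,200,340,300),5)
E
```

```text
[[246.88776351 272.4870867 ]] [0.48949209 0.1171158  0.1138173 ] [[225.83823506 374.26288529]
 [361.64337324 295.20604488]]
```

View pics/t2.png

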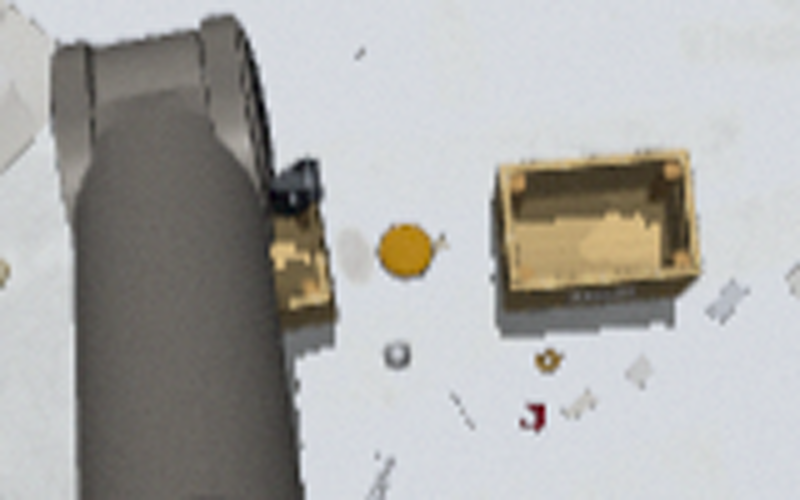

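```bash
python3 - <<'E'
from h import *
c=lambda P:np.array(P)/3.4+180
print(cast("side",c([(222,352),(352,292),(172,292)]),.13).round(3))
print(cast("side",c([(237,417),(352,350)]),.0).round(3), "orig", cast("side",np.array([(300,452),(388,392)])/2.7+140,0).round(3))
print(cast("side",c([(240,437),(352,365)]),.0).round(3),"s1")
print(cast("top",np.array([(335,305)])/5+[180,200],.13))
snap("side","s3",(215,235,290,310),8)
a=cv2.imread('pics/side0.png')[235:310,215:290]; b=cv2.imread('pics/s3.png')
cv2.imwrite('pics/cmp.png',np.hstack([cv2.resize(a,(400,400),interpolation=2),cv2.resize(b,(400,400))]))
E
```

```text
[[0.43  0.159 0.13 ]
 [0.437 0.05  0.13 ]
 [0.49  0.177 0.13 ]]
[[0.419 0.161 0.   ]
 [0.436 0.051 0.   ]] orig [[0.405 0.162 0.   ]
 [0.43  0.053 0.   ]]
[[0.402 0.164 0.   ]
 [0.424 0.056 0.   ]] s1
[[0.44098941 0.04468103 0.13      ]]
```

View pics/cmp.png

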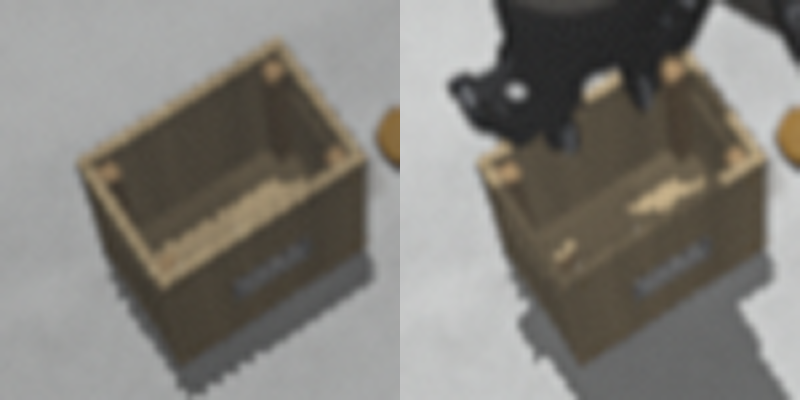

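The crate hardly moved: its rim corners are within about 1 px of the start picture. The half-open fingers are inside it near the back wall, so they passed over the front rim. I'll lift out, back off, shut the fingers and try lower, looking at the moment of contact.

```bash
python3 -m inch '[0,0,1,0,0,0,0.6, 0,0,1,0,0,0,0.6, -0.5,-0.1,0.8,0,0,0,1, -1,-0.18,0,0,0,0,1, -1,-0.18,0,0,0,0,1]'
python3 -m inch '[-1,-0.18,0,0,0,0,1, -0.8,-0.14,0,0,0,0,1, 0,0,0,0,0,0,1]'
python3 - <<'E'
from h import *
snap("side","s4",(180,180,400,340),3.4)
p=read_state()['position']; print((proj("side",[p])-[180,180])*3.4, p)
E
```

```text
time: 5.68
position: [0.4248, 0.1051, 0.1838]
ee_rot: [3.141, 0.0, -2.965]
ft_force: [-0.5, -0.0, -0.0]
grip_width: -0.0
time: 6.05
position: [0.3793, 0.097, 0.1836]
ee_rot: [3.141, -0.001, -2.964]
ft_force: [0.1, -0.0, -0.4]
grip_width: 0.001
[[320.80763373 356.29026873]] [0.38050235 0.09737328 0.183876  ]
```

View pics/s4.png

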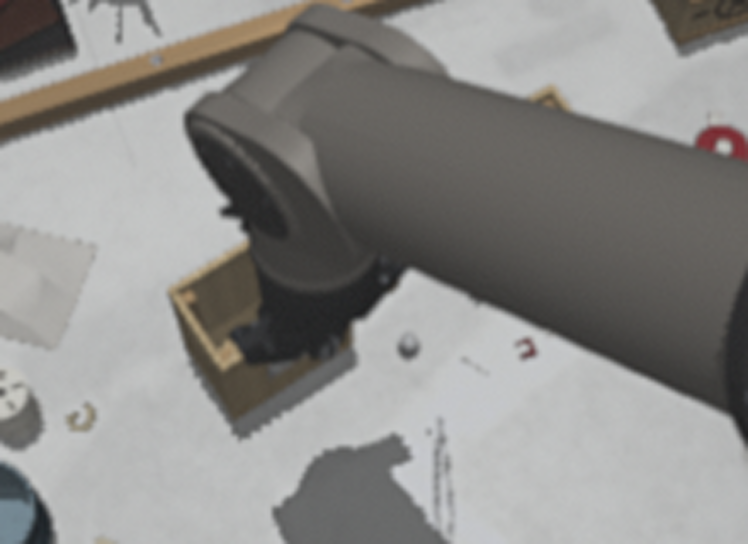

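```bash
python3 -m inch '[0,0,-1,0,0,0,1, 0,0,-1,0,0,0,1, 0,0,-1,0,0,0,1, 0.5,0.09,-0.1,0,0,0,1, 0.5,0.09,0,0,0,0,1]'
python3 -m inch '[0.4,0.07,0,0,0,0,1, 0.4,0.07,0,0,0,0,1]'
python3 - <<'E'
from h import *
snap("side","s5",(180,180,400,340),3.4)
p=read_state()['position']; print((proj("side",[p])-[180,180])*3.4, p)
E
```

```text
time: 6.72
position: [0.4078, 0.1023, 0.1068]
ee_rot: [-3.142, 0.001, -2.965]
ft_force: [0.5, -0.1, 0.0]
grip_width: 0.001
time: 6.98
position: [0.4271, 0.1057, 0.1069]
ee_rot: [3.141, 0.001, -2.965]
ft_force: [-0.7, 0.8, 0.0]
grip_width: -0.0
[[289.18172241 338.75720673]] [0.42841114 0.106044   0.10699252]
```

View pics/s5.png

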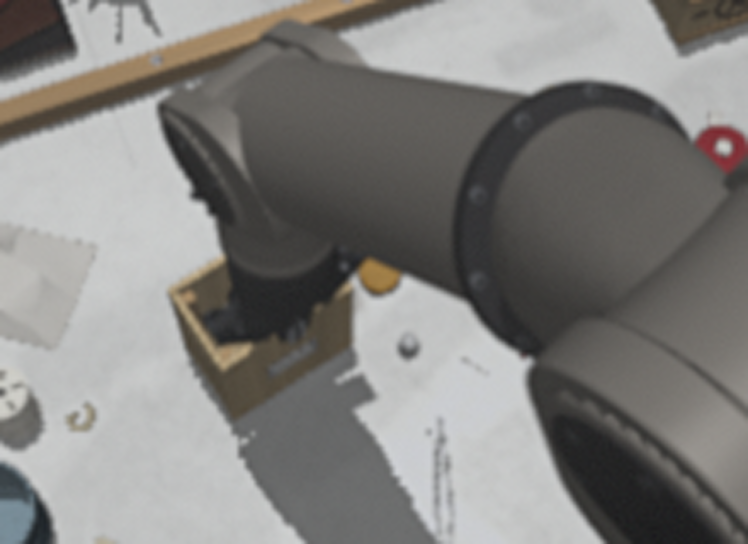

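The shut fingertips, at crop (290,337), are just in front of the crate's front wall below its rim. The dark area below the crate is the arm's shadow. I'll carry on in small steps.

```bash
python3 -m inch '[0.3,0.05,0,0,0,0,1, 0.3,0.05,0,0,0,0,1, 0.3,0.05,0,0,0,0,1]'
python3 - <<'E'
from h import *
snap("side","s6",(180,180,400,340),3.4)
p=read_state(); print((proj("side",[p['position']])-[180,180])*3.4, p['position'],p['ft_force'])
E
```

```text
time: 7.4
position: [0.4486, 0.1092, 0.1063]
ee_rot: [3.141, 0.0, -2.965]
ft_force: [0.3, 0.5, 0.4]
grip_width: 0.001
[[274.93571188 316.51525577]] [0.4497692  0.10949375 0.10643407] [1.4821958  1.03825286 1.17459442]
```

View pics/s6.png

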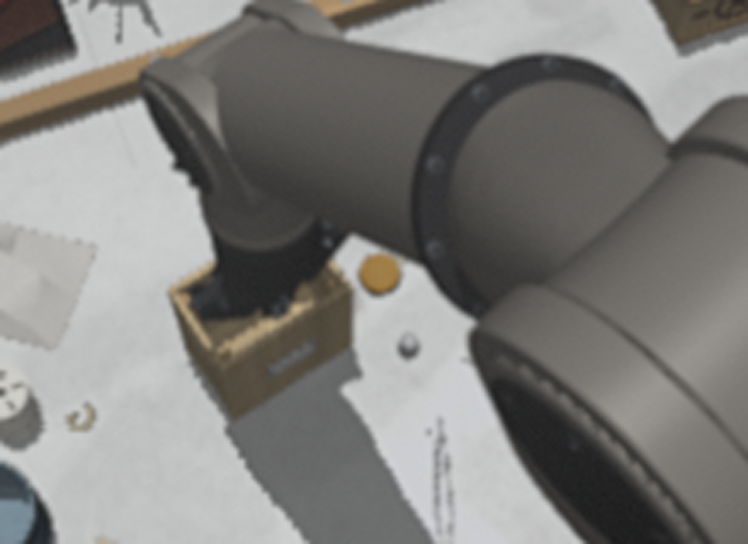

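```bash
python3 - <<'E'
import cv2,numpy as np
o=[]
for n in("side0","s5_raw","s6_raw"):
    a=cv2.imread(f'pics/{n}.png')[240:312,222:294]
    a=cv2.resize(a,(400,400),interpolation=2).astype(float)/255; a=(np.clip(a**.6,0,1)*255).astype('uint8'); o.append(a)
cv2.imwrite('pics/cmp2.png',np.hstack(o[1:]))
cv2.imwrite('pics/cmp3.png',o[0])
E
```

```text
(no output)
```

View pics/cmp2.png

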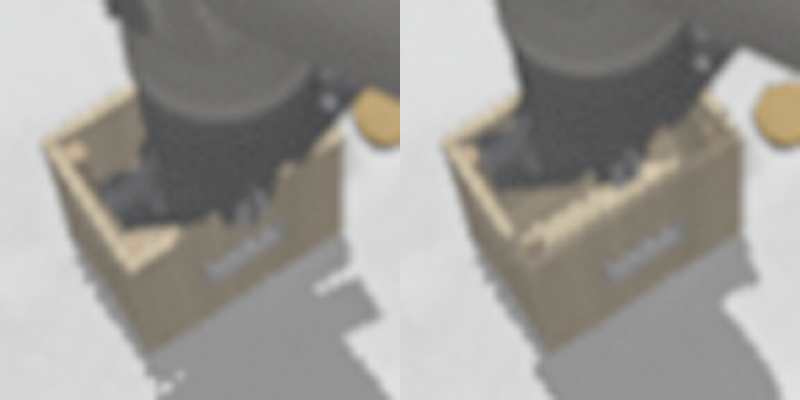

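View pics/cmp3.png

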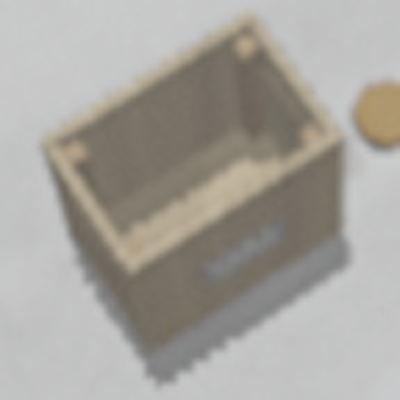

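```bash
python3 - <<'E'
import cv2,numpy as np
a=cv2.imread('pics/top0.png'); 
b=np.hstack([cv2.resize(a[228:278,200:250],(400,400),interpolation=2),cv2.resize(a[222:272,274:324],(400,400),interpolation=2)])
cv2.imwrite('pics/tz.png',b)
a=cv2.imread('pics/side0.png'); 
b=np.hstack([cv2.resize(a[238:308,222:292],(400,400),interpolation=2),cv2.resize(a[200:270,296:366],(400,400),interpolation=2)])
cv2.imwrite('pics/sz.png',b)
E
```

```text
(no output)
```

View pics/tz.png

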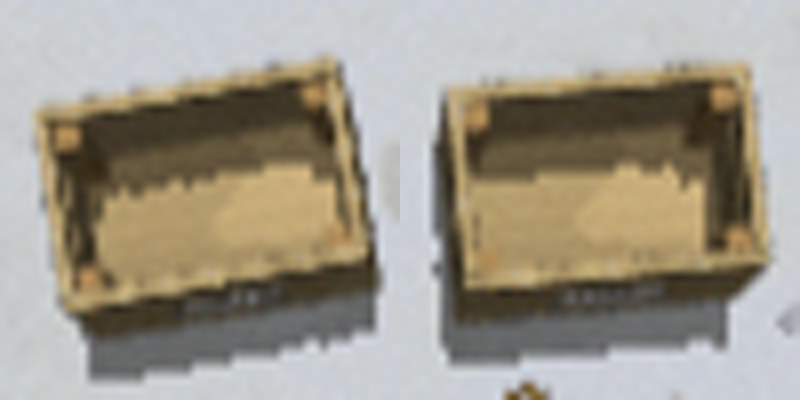

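View pics/sz.png

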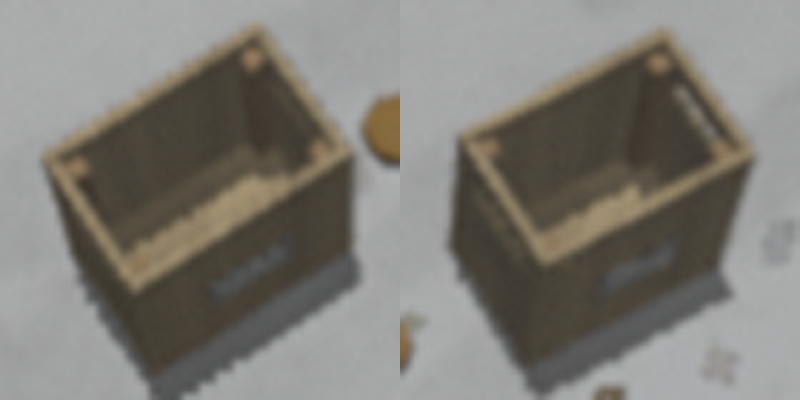

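```bash
cat >> h.py <<'E'
def tri(us,ut):
    M=[];X=[]
    for n,uv in(("side",us),("top",ut)):
        c=camera_info(n); T=np.linalg.inv(c["pose"])[:3]
        M.append(T); X.append(cv2.undistortPoints(np.asarray(uv,float).reshape(-1,1,2),c["camera_matrix"],c["dist_coeffs"]).reshape(-1,2).T)
    P=cv2.triangulatePoints(M[0],M[1],X[0],X[1]); return (P[:3]/P[3]).T
E
python3 - <<'E'
from h import *
T=lambda p,o:(np.array(p)+[-o[2],0]-0)/8-.44+o[:2]
S=lambda p,o:(np.array(p)+[-o[2],0])/5.714-.41+o[:2]
tL=T([(38,110),(335,60),(372,252),(72,308)],(200,228,0)); tR=T([(445,95),(745,68),(768,258),(468,285)],(274,222,400))
sL=S([(45,158),(260,25),(352,152),(135,290)],(222,238,0)); sR=S([(462,140),(667,32),(752,155),(547,262)],(296,200,400))
for a,b in((sL,tL),(sR,tR)):
    p=tri(a,b);print(p.round(4),p.mean(0)); print(cast("top",b,.13).round(4).tolist(),cast("side",a,.13).round(4).tolist())
    for n,q in(("top",b),("side",a)):
      w=cast(n,q,.13);print(np.linalg.norm(w-np.roll(w,-1,0),axis=1).round(3))
print(tri([[281,234.5]],[[0,0]]) if 0 else '')
E
```

```text
[[0.5006 0.1801 0.1133]
 [0.5223 0.0641 0.1196]
 [0.448  0.0476 0.1144]
 [0.4234 0.1633 0.1156]] [0.47358457 0.11375828 0.11572719]
[[0.4989, 0.1792, 0.13], [0.5216, 0.0648, 0.13], [0.4469, 0.0478, 0.13], [0.4225, 0.1621, 0.13]] [[0.4927, 0.1793, 0.13], [0.5168, 0.0642, 0.13], [0.4415, 0.0491, 0.13], [0.418, 0.1633, 0.13]]
[0.117 0.077 0.117 0.078]
[0.118 0.077 0.117 0.076]
[[ 0.5298 -0.0547  0.1223]
 [ 0.5438 -0.1719  0.1239]
 [ 0.4697 -0.1819  0.1177]
 [ 0.455  -0.0649  0.1242]] [ 0.4995741  -0.11834308  0.1220066 ]
[[0.5298, -0.0528, 0.13], [0.5436, -0.1703, 0.13], [0.4689, -0.1796, 0.13], [0.4555, -0.0633, 0.13]] [[0.525, -0.0543, 0.13], [0.5401, -0.1707, 0.13], [0.4641, -0.1783, 0.13], [0.4516, -0.0648, 0.13]]
[0.118 0.075 0.117 0.075]
[0.117 0.076 0.114 0.074]
```

The fingers again passed inside without touching: the crate is unmoved and the force stays near 0. Either the tips are higher than I take them to be, or the rim is lower, since my triangulated rim is only about 0.116. I'll lift out, back off, and take a picture of the tips in the open to check their height.

```bash
python3 -m inch '[0,0,1,0,0,0,1, 0,0,0.8,0,0,0,1, -1,-0.18,0,0,0,0.1,1, -1,-0.18,0,0,0,0.1,1, -0.7,-0.12,-0.5,0,0,0,1]'
python3 -m inch '[0,0,-1,0,0,0,1, 0,0,-1,0,0,0,1, 0,0,0,0,0,0,1]'
python3 - <<'E'
from h import *
snap("side","s7",(222,230,322,310),8)
p=read_state(); print((proj("side",[p['position'],p['position']+[0,0,.03]])-[222,230])*8, p['position'],p['ft_force'])
E
```

```text
time: 8.07
position: [0.3803, 0.0971, 0.1391]
ee_rot: [3.141, 0.001, -2.93]
ft_force: [0.2, 0.1, 0.0]
grip_width: 0.0
time: 8.45
position: [0.3793, 0.0964, 0.0877]
ee_rot: [-3.14, -0.004, -2.93]
ft_force: [0.2, -0.4, 0.4]
grip_width: 0.001
[[427.5798858  534.95590844]
 [425.62418833 506.10167288]] [0.38026315 0.09675612 0.08857852] [0.00522445 0.69471736 0.28703807]
```

View pics/s7.png

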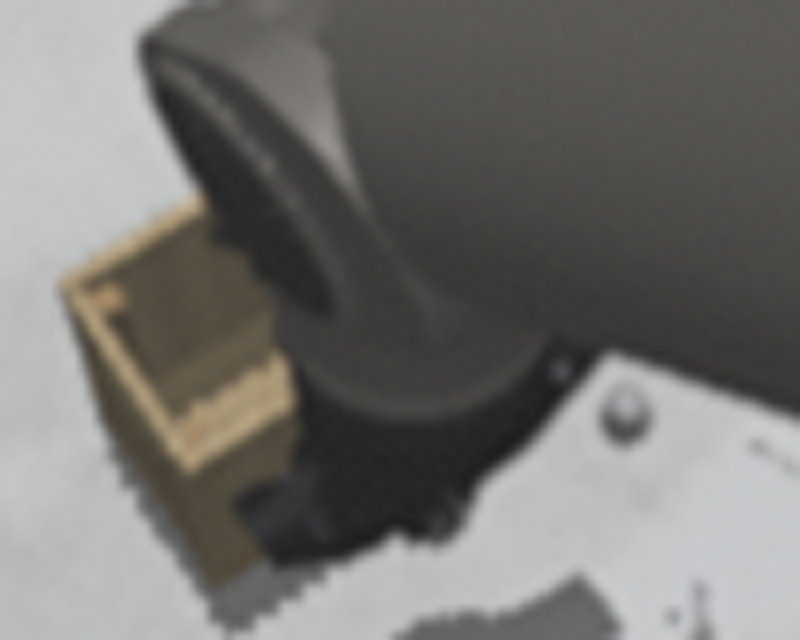

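The finger ends are seen at (430,532) where (427,535) was predicted, so the tool height is right. Now I'll advance at z≈0.089.

```bash
python3 -m inch '[0.6,0.12,0,0,0,0,1, 0.6,0.12,0,0,0,0,1, 0.4,0.08,0,0,0,0,1, 0.4,0.08,0,0,0,0,1, 0.3,0.06,0,0,0,0,1]'
python3 - <<'E'
from h import *
snap("side","s8",(222,230,322,310),8)
p=read_state(); print((proj("side",[p['position'],p['position']+[0,0,.03]])-[222,230])*8, p['position'],p['ft_force'])
E
```

```text
time: 9.12
position: [0.4386, 0.1086, 0.0887]
ee_rot: [-3.142, -0.001, -2.93]
ft_force: [-1.2, -0.5, 2.3]
grip_width: 0.0
[[326.19372158 389.12478817]
 [321.93096624 357.40998194]] [0.43973513 0.1089017  0.0887899 ] [ 1.689562    0.06358379 -0.51279554]
```

View pics/s8.png

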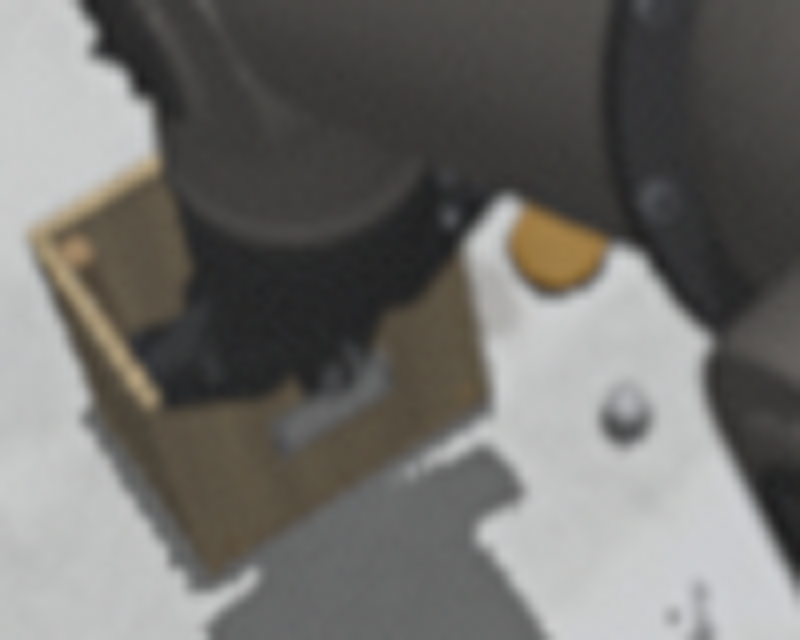

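Now it is tipping: the front-left rim corner moved from (195,465) to (155,405) and the lower front edge has lifted. Continuing.

```bash
python3 -m inch '[0.3,0.06,0,0,0,0,1, 0.3,0.06,0,0,0,0,1, 0.3,0.06,0,0,0,0,1]'
python3 - <<'E'
from h import *
snap("side","s9",(222,230,322,310),8)
p=read_state(); print(p['position'],p['ft_force'])
E
```

```text
time: 9.55
position: [0.4614, 0.1133, 0.0888]
ee_rot: [3.142, 0.0, -2.93]
ft_force: [-0.7, -0.9, 1.9]
grip_width: 0.001
[0.4626399  0.11361313 0.08898927] [2.15818132 0.78616426 0.04120209]
```

View pics/s9.png

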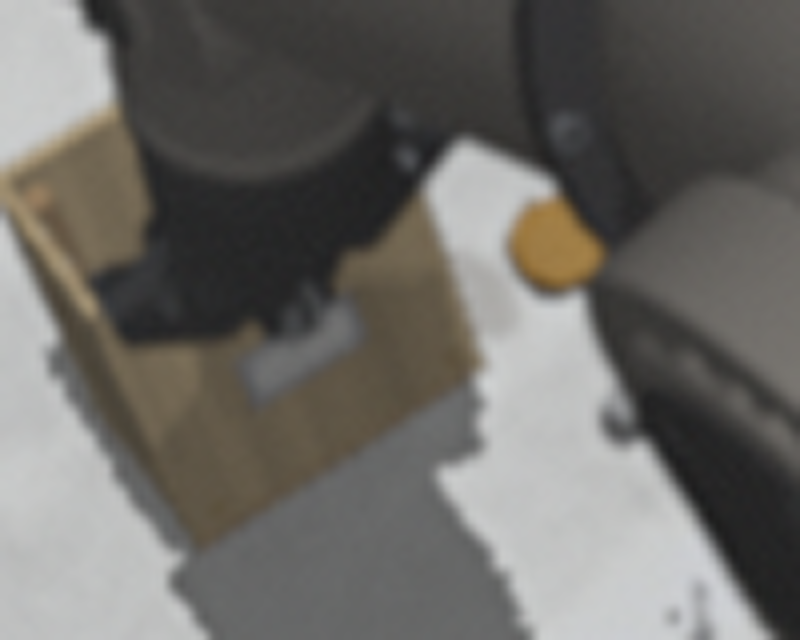

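```bash
python3 -m inch '[0.3,0.06,0.1,0,0,0,1, 0.3,0.06,0.1,0,0,0,1, 0.3,0.06,0.1,0,0,0,1, 0.3,0.06,0,0,0,0,1]'
python3 - <<'E'
from h import *
snap("side","s10",(182,200,322,310),5.7)
p=read_state(); print(p['position'],p['ft_force'])
E
```

```text
time: 10.1
position: [0.4915, 0.1193, 0.0965]
ee_rot: [3.141, 0.001, -2.93]
ft_force: [0.5, -0.3, 0.2]
grip_width: 0.003
[0.49254629 0.11958796 0.09654872] [2.05258725 0.68437786 0.44829535]
```

View pics/s10.png

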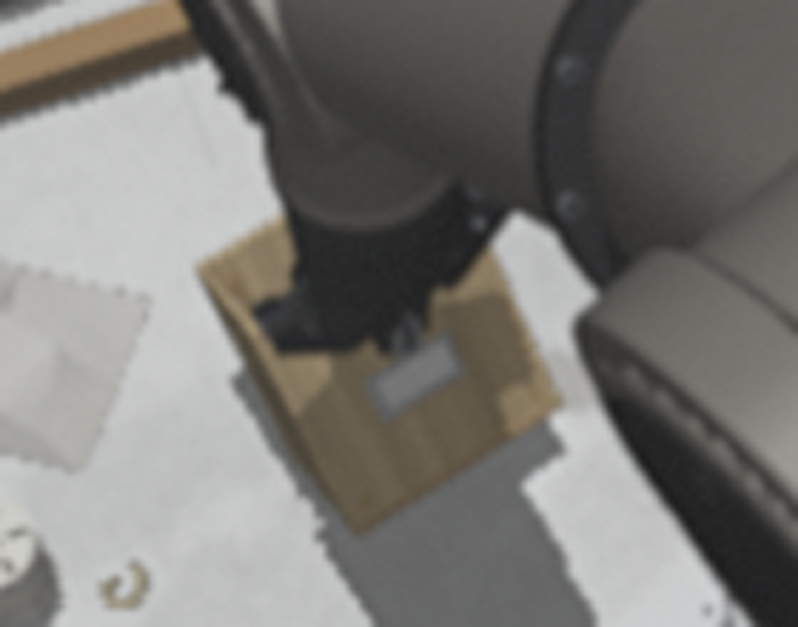

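```bash
python3 -m inch '[0.2,0.04,0,0,0,0,1, 0.2,0.04,0,0,0,0,1, 0,0,0,0,0,0,1]'
python3 - <<'E'
from h import *
snap("side","s11",(182,200,322,310),5.7)
p=read_state(); print(p['position'],p['ft_force'])
E
```

```text
time: 10.52
position: [0.501, 0.1212, 0.0962]
ee_rot: [-3.142, 0.0, -2.93]
ft_force: [0.1, 0.0, 0.5]
grip_width: 0.001
[0.50066208 0.1210269  0.09611004] [-0.48743911  0.40034732  0.72134832]
```

View pics/s11.png

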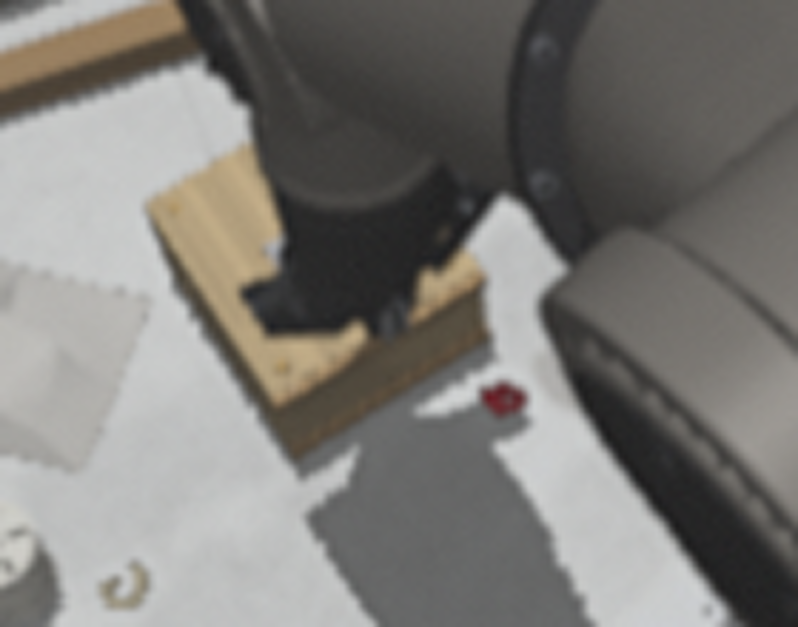

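The left crate has fallen onto its back and lies flat. Now the right crate.

```bash
python3 -m inch '[0,0,1,0,0,0,1, -0.2,-0.2,1,0,0,0,1, -0.4,-0.8,1,0,0,-0.1,1, -0.4,-1,1,0,0,-0.1,1, -0.4,-1,0.1,0,0,-0.1,1]'
python3 -m inch '[-0.4,-1,0,0,0,-0.1,1, -0.4,-1,0,0,0,-0.1,1, -0.4,-1,0,0,0,0,1, -0.4,-1,0,0,0,0,1, -0.4,-1,0,0,0,0,1]'
python3 -m inch '[-0.2,-1,0,0,0,0,1, 0,-1,0,0,0,0,1, 0,0,0,0,0,0,1]'
python3 - <<'E'
from h import *
p=read_state(); print(p['position'],p['ee_rot'],p['joints'])
snap("top","t12",(160,180,420,320),3)
snap("side","s12",(160,140,430,330),2.9)
E
```

```text
time: 11.2
position: [0.4661, 0.0454, 0.2]
ee_rot: [3.141, 0.003, -2.983]
ft_force: [-0.0, -0.0, -0.0]
grip_width: 0.0
time: 11.82
position: [0.4143, -0.0805, 0.1979]
ee_rot: [-3.142, -0.001, -3.018]
ft_force: [0.0, 0.1, -0.1]
grip_width: 0.003
time: 12.2
position: [0.4095, -0.131, 0.1981]
ee_rot: [-3.141, -0.001, -3.022]
ft_force: [-0.5, 0.3, -0.3]
grip_width: -0.002
[ 0.40952876 -0.13103685  0.19814792] [-3.14130174e+00 -1.16405484e-03 -3.02152688e+00] [-0.36855188  0.06093191  0.56459555  2.14378276 -0.03934851  0.94770007
  1.90906917]
```

View pics/s12.png

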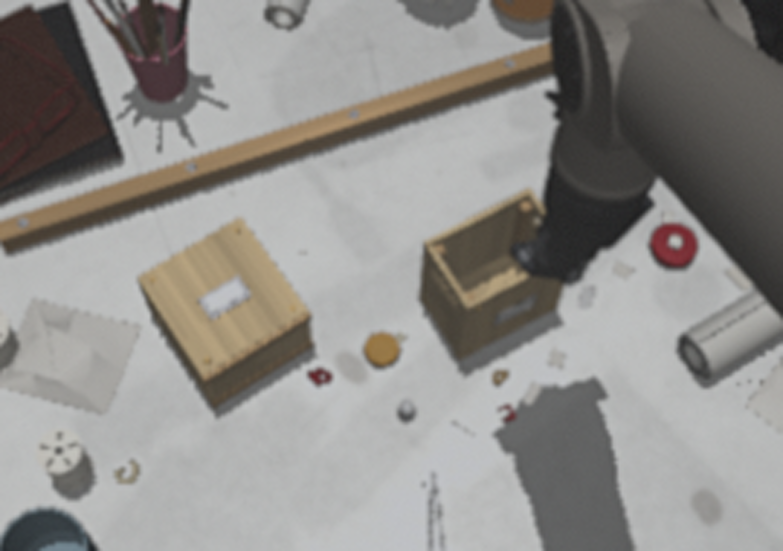

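View pics/t12.png

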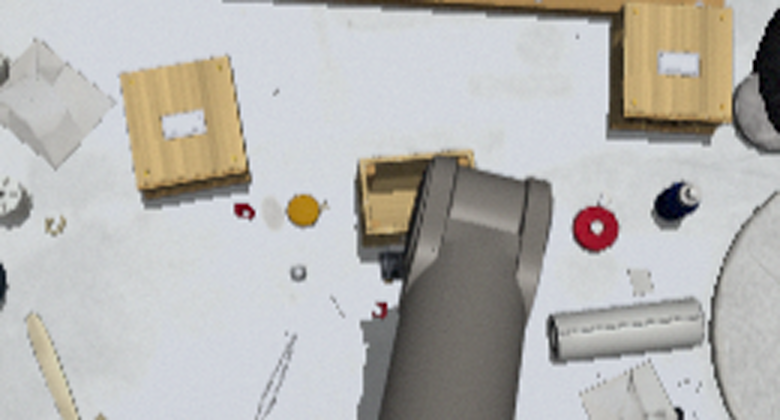

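The left crate lies flat on its back with the label up, its underside faces the robot, and no ring shows at side crop (250,375). The thimble (405,410) and the wax (382,350) are undisturbed. I'll go down in front of the right crate to z≈0.09.

```bash
python3 -m inch '[0,0,-1,0,0,0,1, 0,0,-1,0,0,0,1, 0,0,-1,0,0,0,1, 0,0,-1,0,0,0,1, 0.2,0.02,-0.3,0,0,0,1]'
python3 -m inch '[0.5,0.06,0,0,0,0,1, 0.4,0.05,0,0,0,0,1, 0.3,0.04,0,0,0,0,1, 0.3,0.04,0,0,0,0,1, 0.3,0.04,0,0,0,0,1]'
python3 - <<'E'
from h import *
p=read_state(); print(p['position'],p['ee_rot'],p['ft_force'])
snap("side","s13",(260,150,420,270),5)
E
```

```text
time: 12.92
position: [0.4144, -0.1274, 0.0898]
ee_rot: [3.141, -0.003, -3.016]
ft_force: [0.8, -0.2, 0.7]
grip_width: 0.002
time: 13.55
position: [0.4608, -0.1227, 0.0913]
ee_rot: [3.141, -0.0, -3.017]
ft_force: [-1.2, -0.2, 1.2]
grip_width: -0.0
[ 0.46077828 -0.12270496  0.09132188] [ 3.14138374e+00 -4.23313218e-04 -3.01747252e+00] [-1.20598985 -0.21711245  1.20268717]
```

View pics/s13.png

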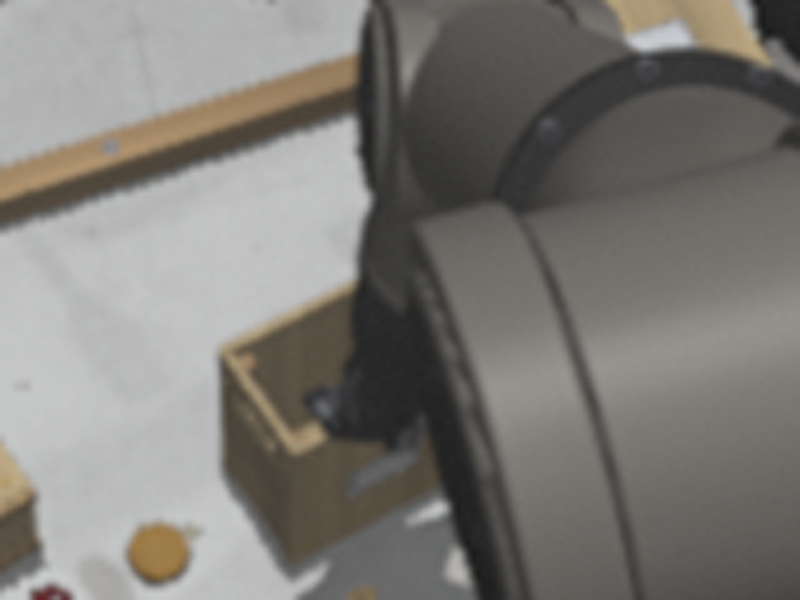

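The fingers are on the front wall below the rim at (400,440), and the forces (-1.2 in x, +1.2 in z) match those seen when the left crate tipped. Continuing.

```bash
python3 -m inch '[0.3,0.04,0,0,0,0,1, 0.3,0.04,0,0,0,0,1, 0.3,0.04,0,0,0,0,1, 0.3,0.04,0.1,0,0,0,1]'
python3 - <<'E'
from h import *
p=read_state(); print(p['position'],p['ee_rot'],p['ft_force'])
snap("side","s14",(260,150,420,270),5)
E
```

```text
time: 14.1
position: [0.4913, -0.1186, 0.0937]
ee_rot: [-3.141, 0.0, -3.017]
ft_force: [-0.7, 0.4, 0.1]
grip_width: 0.001
[ 0.49133612 -0.11859354  0.09370451] [-3.14145844e+00  1.24947429e-04 -3.01709055e+00] [-0.69688746  0.407955    0.13295132]
```

View pics/s14.png

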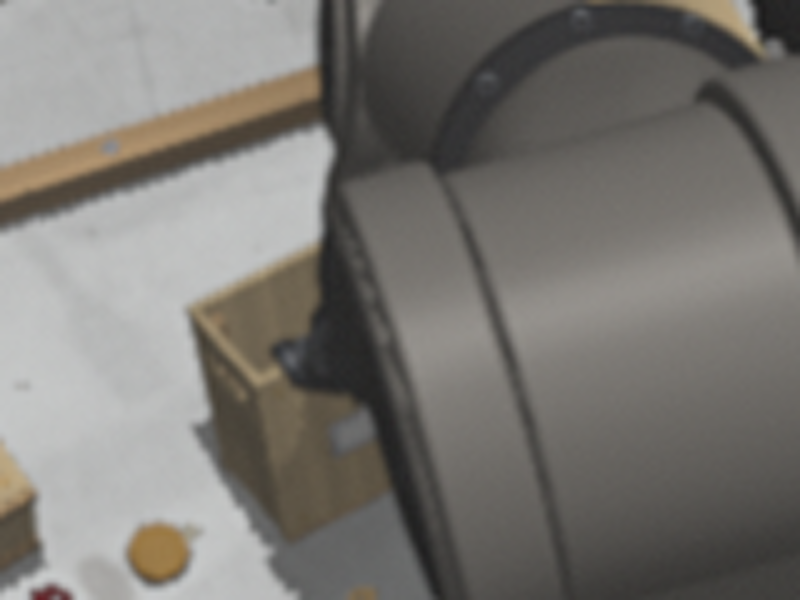

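```bash
python3 -m inch '[0.3,0.04,0,0,0,0,1, 0.3,0.04,0,0,0,0,1, 0.3,0.04,0,0,0,0,1, 0.25,0.03,0.1,0,0,0,1, 0.2,0.03,0,0,0,0,1]'
python3 -m inch '[0.1,0.01,0,0,0,0,1, 0,0,0,0,0,0,1]'
python3 - <<'E'
from h import *
p=read_state(); print(p['position'],p['ee_rot'],p['ft_force'])
snap("side","s15",(260,150,420,270),5)
E
```

```text
time: 14.78
position: [0.525, -0.1141, 0.0964]
ee_rot: [-3.141, 0.0, -3.017]
ft_force: [0.1, -0.2, -0.6]
grip_width: 0.001
time: 15.02
position: [0.5269, -0.1139, 0.0961]
ee_rot: [3.142, -0.0, -3.017]
ft_force: [0.2, -0.4, 0.5]
grip_width: -0.0
[ 0.52693722 -0.11390932  0.09614884] [ 3.14158191e+00 -1.17409287e-04 -3.01713792e+00] [ 0.15698557 -0.38540532  0.53692538]
```

View pics/s15.png

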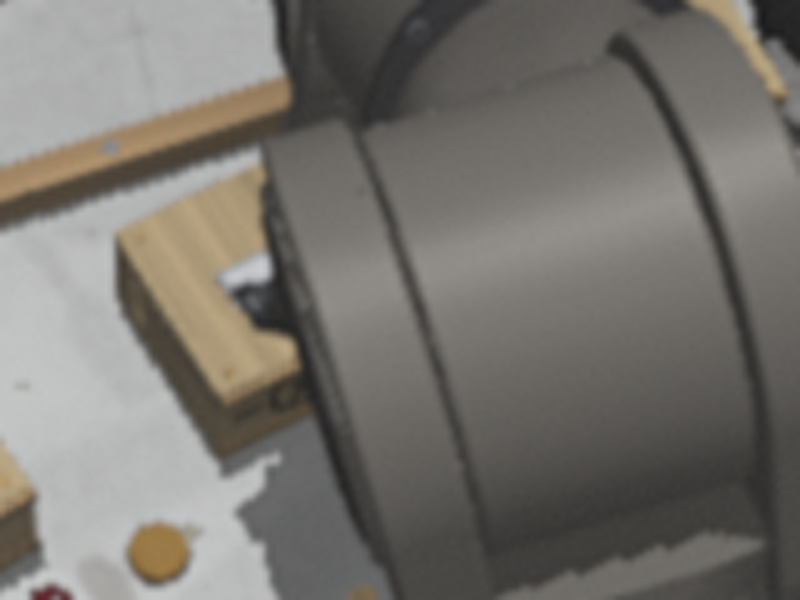

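The right crate fell on its back, and the ring shows on its underside at (290,390), so it is the branded one. I'll lift, retreat left for a clear view, and open the fingers.

```bash
python3 -m inch '[0,0,1,0,0,0,1, -0.4,0,1,0,0,0,1, -0.8,0.3,1,0,0,0,1, -0.8,1,1,0,0,0,1, -0.8,1,0.1,0,0,0,0.6]'
python3 -m inch '[-0.6,1,0,0,0,0,0.4, -0.4,1,0,0,0,0,0.2, 0,1,0,0,0,0,0.1, 0,1,0,0,0,0,0.1, 0,1,0,0,0,0,0.1]'
python3 -m inch '[0,1,0,0,0,0,0.1, 0,1,0,0,0,0,0.1, 0,0,0,0,0,0,0.1]'
python3 - <<'E'
from h import *
p=read_state(); print(p['position'],p['ee_rot'],p['ft_force'])
snap("side","s16",(260,110,420,230),5)
snap("top","t16",(250,160,410,280),5)
E
```

```text
time: 15.7
position: [0.4572, -0.0562, 0.2002]
ee_rot: [3.141, 0.003, -3.018]
ft_force: [0.7, -0.3, 0.2]
grip_width: 0.199
time: 16.32
position: [0.4316, 0.0692, 0.1987]
ee_rot: [3.141, 0.0, -3.017]
ft_force: [-0.4, 0.5, -0.2]
grip_width: 0.898
time: 16.7
position: [0.4316, 0.1199, 0.1986]
ee_rot: [3.141, -0.0, -3.014]
ft_force: [-0.6, -0.4, 0.4]
grip_width: 0.903
[0.43163193 0.11994725 0.19864433] [ 3.14142387e+00 -9.13752768e-05 -3.01405108e+00] [-0.61426105 -0.39364297  0.40118124]
```

View pics/s16.png

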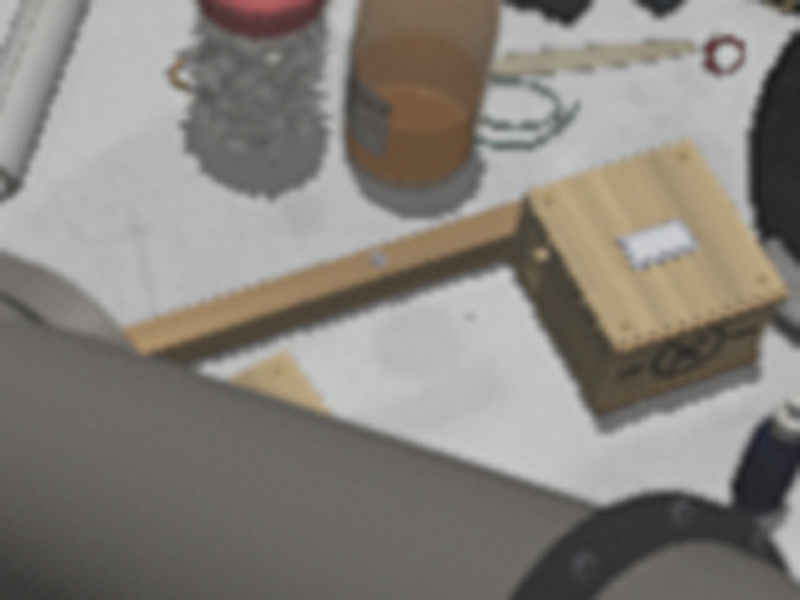

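View pics/t16.png

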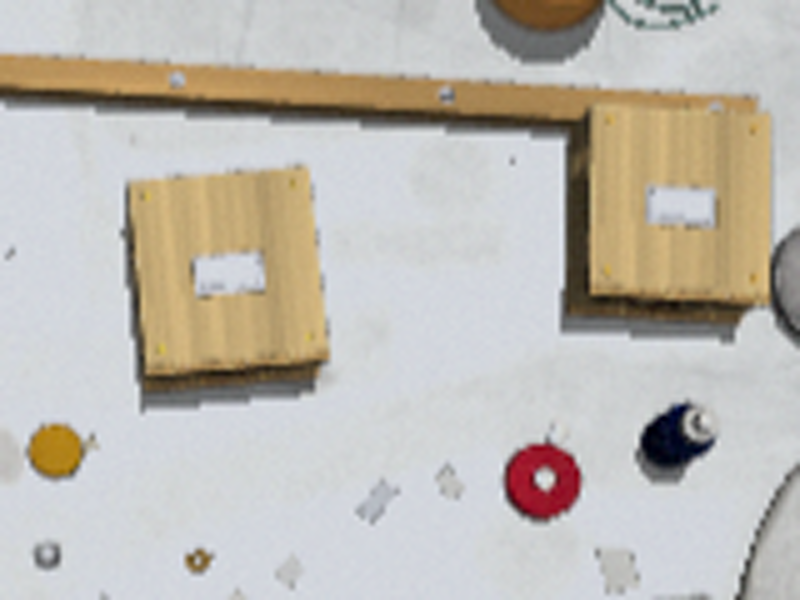

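The top view is clear. The branded crate's lying corners are at (130,183), (308,168), (328,360), (147,375), the fixed crate's at (590,105), (770,113), (770,303), (590,295), and the rail front runs from about (0,90) to (575,118).

```bash
python3 - <<'E'
from h import *
f=lambda P:np.array(P)/5-.4+[250,160]
B=cast("top",f([(130,183),(308,168),(328,360),(147,375)]),.08)[:,:2]
F=cast("top",f([(590,105),(770,113),(770,303),(590,295)]),.08)[:,:2]
R=cast("top",f([(0,90),(575,118)]),.032)[:,:2]
for w in(B,F):
  print(w.round(4).tolist(),np.linalg.norm(w-np.roll(w,-1,0),axis=1).round(3),"yaw",[np.arctan2(v[1],v[0]).round(3) for v in(w[0]-w[3],w[1]-w[2])],[np.arctan2(-v[0],v[1]).round(3) for v in(w[0]-w[1],w[3]-w[2])])
d=R[0]-R[1];print(R,"railyaw",np.arctan2(-d[0],d[1]))
n=np.array([d[1],-d[0]])/np.linalg.norm(d)
print("gap to rail of rim corners",[(R[0]-b)@n for b in B],"fixed",[(R[0]-b)@n for b in F])
a=F[0]-F[1]; print("fixed offset frame", n)
E
```

```text
[[0.6618, -0.0397], [0.6753, -0.1568], [0.5473, -0.1708], [0.5344, -0.0536]] [0.118 0.129 0.118 0.128] yaw [np.float64(0.108), np.float64(0.109)] [np.float64(0.115), np.float64(0.11)]
[[0.7238, -0.3443], [0.7219, -0.4648], [0.5928, -0.4607], [0.5949, -0.3423]] [0.12  0.129 0.118 0.129] yaw [np.float64(-0.016), np.float64(-0.031)] [np.float64(-0.016), np.float64(-0.018)]
[[ 0.73658332  0.04961454]
 [ 0.72824688 -0.34429748]] railyaw -0.021160041480153546
gap to rail of rim corners [np.float64(0.0728865820479919), np.float64(0.05691638053800049), np.float64(0.18459101143371764), np.float64(0.1999916894965733)] fixed [np.float64(0.004401914469601179), np.float64(0.003828583655639006), np.float64(0.13296989258497638), np.float64(0.13333745900025087)]
fixed offset frame [ 0.99977613 -0.02115846]
```

```bash
python3 -m inch '[0.2,-1,0,0,0,-0.2,0.3, 0.2,-1,0,0,0,-0.2,0.3, 0.2,-1,0,0,0,-0.2,0.3, 0.2,-1,0,0,0,-0.2,0.3, 0.2,-1,0,0,0,-0.06,0.3]'
python3 -m inch '[0.2,-1,0,0,-0.3,0,0.3, 0.2,-1,0,0,-0.3,0,0.3, 0.2,-1,0,0,-0.3,0,0.3, 0,-1,0,0,-0.3,0,0.3, 0,0,0,0,-0.3,0,0.3]'
python3 - <<'E'
from h import *
p=read_state(); print(p['position'],p['ee_rot'],p['joints'].round(2),p['ft_force'])
E
```

```text
time: 17.42
position: [0.4571, -0.0086, 0.1988]
ee_rot: [-3.142, 0.0, 3.113]
ft_force: [0.4, 0.1, 0.0]
grip_width: 0.702
time: 18.05
position: [0.4716, -0.1099, 0.1988]
ee_rot: [3.135, 0.264, 3.109]
ft_force: [-0.7, 0.3, -0.7]
grip_width: 0.697
[ 0.47162067 -0.10991662  0.19884249] [3.13528554 0.26356542 3.10943561] [-0.46 -0.    0.59  2.23 -0.05  0.66  1.71] [-0.73524298  0.33022883 -0.74348951]
```

```bash
python3 -m inch '[0,0.1,-1,0,0,0.05,0.3, 0,0.1,-1,0,0,0,0.3, 0,0,-1,0,0,0,0.3, 0,0,-1,0,0,0,0.3, 0,0,-1,0,0,0,0.3]'
python3 -m inch '[0,0,-1,0,0,0,0.3, 0.2,0,-0.6,0,0,0,0.3, 0.3,0,0,0,0,0,0.3]'
python3 - <<'E'
from h import *
p=read_state(); print(p['position'],p['ee_rot'],p['joints'].round(2),p['ft_force'])
snap("side","s17",(240,140,420,270),4.4)
snap("top","t17",(250,160,410,280),5)
E
```

```text
time: 18.68
position: [0.472, -0.1028, 0.0729]
ee_rot: [3.136, 0.262, 3.122]
ft_force: [0.8, -0.5, 1.1]
grip_width: 0.699
time: 19.05
position: [0.4836, -0.1029, 0.0327]
ee_rot: [3.135, 0.259, 3.121]
ft_force: [0.4, -0.3, -0.9]
grip_width: 0.697
[ 0.48357159 -0.10285905  0.03271713] [3.13484926 0.25916138 3.12124093] [-0.16  0.36  0.31  2.33 -0.62  0.24  2.25] [ 0.38634544 -0.30227325 -0.93284665]
```

View pics/s17.png

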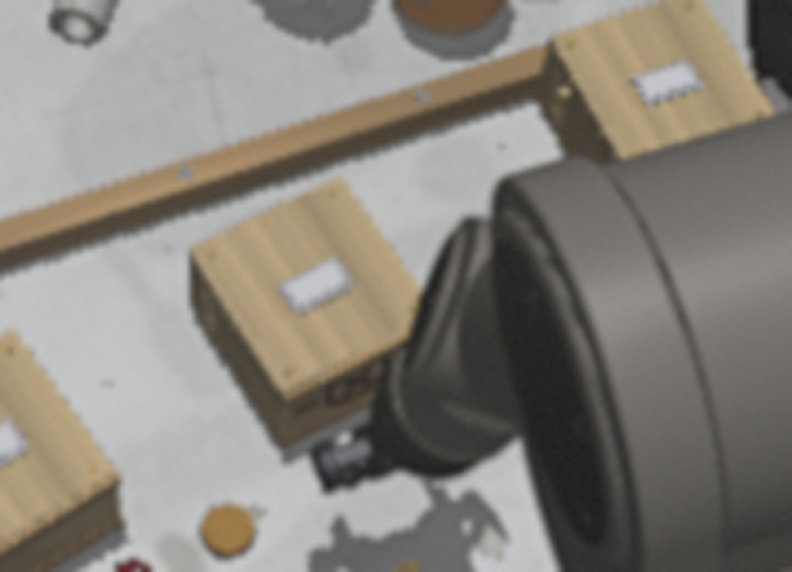

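View pics/t17.png

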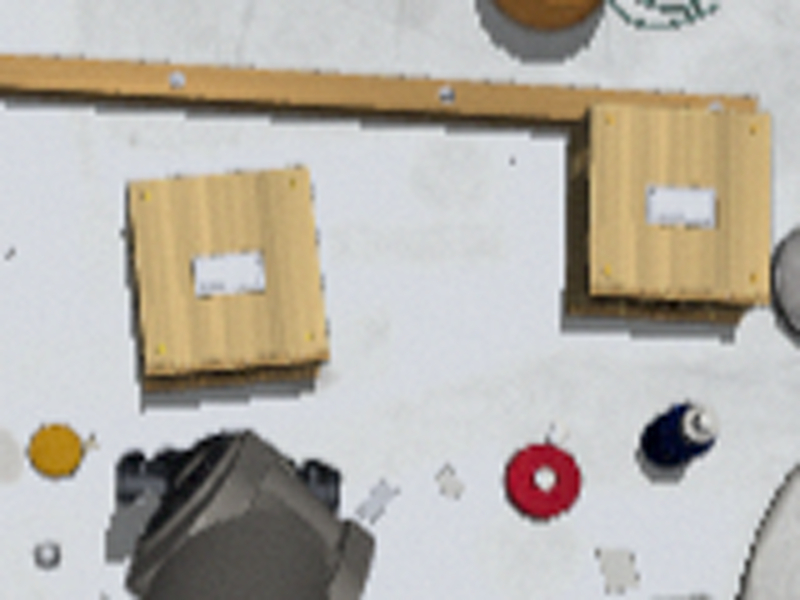

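The fingers are low in front of the branded underside, spread across it, and clear of the wax at (57,450) and the tape measure. Now I push slowly, square to the rail.

```bash
python3 -m inch '[0.4,0,0,0,0,0,0.3, 0.4,-0.01,0,0,0,0,0.3, 0.4,-0.01,0,0,0,0,0.3, 0.4,-0.01,0,0,0,0,0.3, 0.4,-0.01,0,0,0,0,0.3]'
python3 -m inch '[0.3,-0.01,0,0,0,0,0.3, 0.3,-0.01,0,0,0,0,0.3, 0.3,-0.01,0,0,0,0,0.3]'
python3 - <<'E'
from h import *
p=read_state(); print(p['position'],p['ee_rot'],p['joints'].round(2),p['ft_force'])
snap("top","t18",(250,160,410,280),5)
E
```

```text
time: 19.77
position: [0.5348, -0.1022, 0.0336]
ee_rot: [3.134, 0.261, 3.124]
ft_force: [-2.3, 0.3, 2.1]
grip_width: 0.7
time: 20.15
position: [0.5571, -0.1031, 0.0335]
ee_rot: [3.135, 0.261, 3.124]
ft_force: [-0.5, 0.5, 0.4]
grip_width: 0.7
[ 0.55711532 -0.10310459  0.03351009] [3.13464378 0.2612196  3.12376803] [-0.2   0.45  0.35  2.18 -0.6   0.32  2.2 ] [-0.53310825  0.46295578  0.38735679]
```

View pics/t18.png

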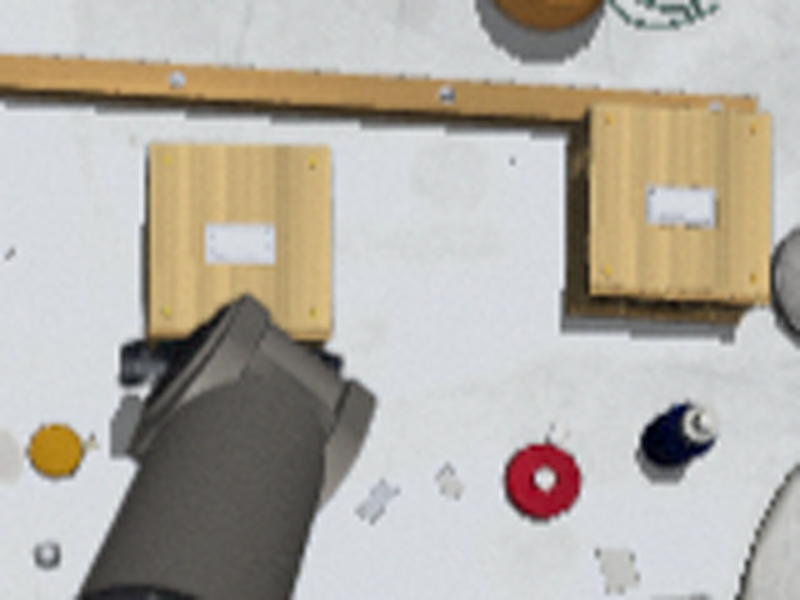

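```bash
python3 -m inch '[0.3,-0.01,0,0,0,0,0.3, 0.3,-0.01,0,0,0,0,0.3, 0.3,-0.01,0,0,0,0,0.3, 0.3,-0.01,0,0,0,0,0.3]'
python3 - <<'E'
from h import *
p=read_state(); print(p['position'],p['ee_rot'],p['joints'].round(2),p['ft_force'])
snap("top","t19",(250,160,410,280),5)
E
```

```text
time: 20.7
position: [0.5875, -0.1044, 0.0337]
ee_rot: [3.135, 0.262, 3.124]
ft_force: [-1.4, -0.2, -0.9]
grip_width: 0.7
[ 0.58748736 -0.10435184  0.03366924] [3.13488808 0.26174523 3.12361186] [-0.21  0.49  0.36  2.11 -0.59  0.36  2.19] [-1.38021828 -0.15425444 -0.88374295]
```

View pics/t19.png

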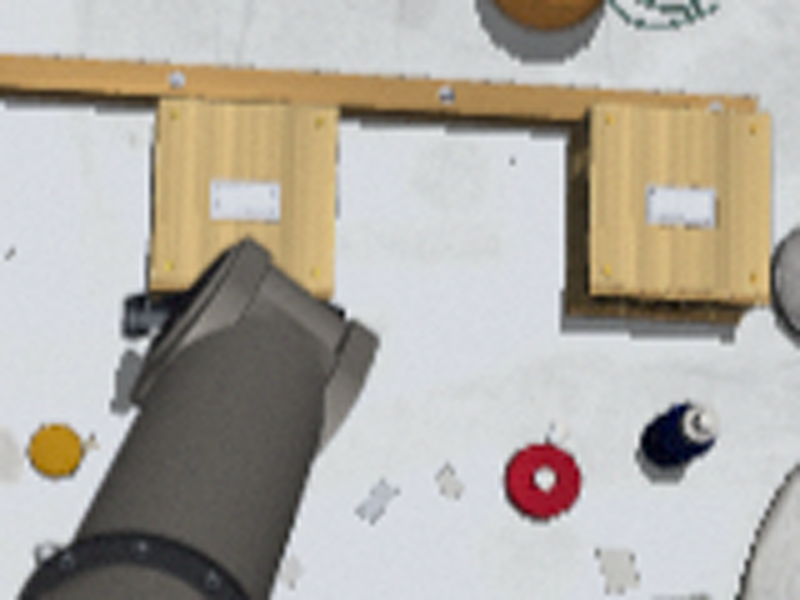

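```bash
python3 -m inch '[0.2,-0.005,0,0,0,0,0.3]' | grep -E 'pos|force'; python3 -m inch '[0.12,-0.003,0,0,0,0,0.3]'| grep -E 'pos|force';  python3 -m inch '[0.08,-0.002,0,0,0,0,0.3]'| grep -E 'pos|force'
```

```text
position: [0.5917, -0.1044, 0.0337]
ft_force: [-4.4, 0.8, 4.2]
position: [0.595, -0.1045, 0.0338]
ft_force: [-3.5, 0.4, 1.3]
position: [0.597, -0.1045, 0.0337]
ft_force: [-3.5, 0.8, 2.1]
```

```bash
python3 - <<'E'
from h import *
p=read_state(); print(p['position'],p['ft_force'])
snap("top","t20",(250,160,410,280),5)
E
```

```text
[ 0.59700574 -0.10447777  0.033744  ] [-3.46162029  0.81164778  2.14682287]
```

View pics/t20.png

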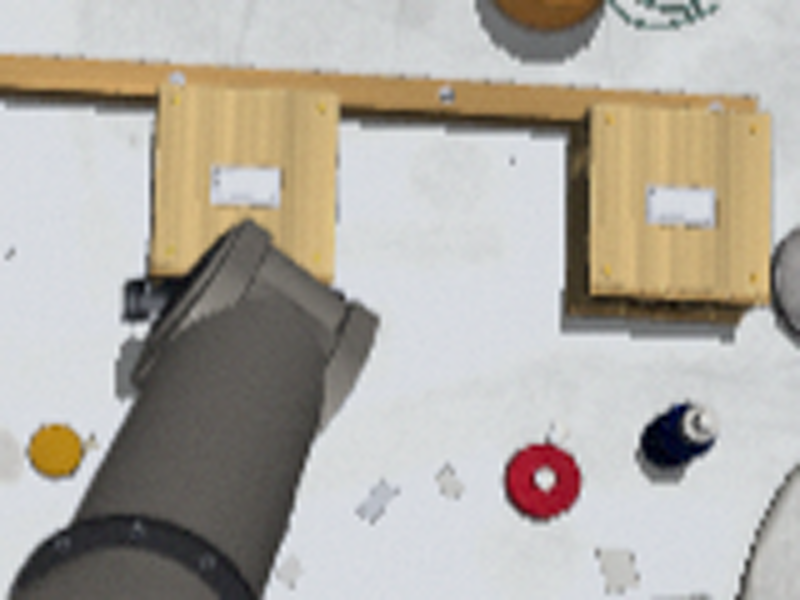

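The crate now lines up with the fixed one to within about 1 mm. I'll press on in tiny steps until the force rises against the rail.

```bash
for i in 1; do python3 -m inch '[0.06,-0.001,0,0,0,0,0.3]' | grep -E 'pos|force'; python3 -m inch '[0.06,-0.001,0,0,0,0,0.3]'| grep -E 'pos|force';  done
```

```text
position: [0.5982, -0.1045, 0.0337]
ft_force: [-3.7, 0.0, 3.1]
position: [0.5998, -0.1045, 0.0337]
ft_force: [-3.5, -0.1, 1.6]
```

```bash
python3 -m inch '[0.06,-0.001,0,0,0,0,0.3]' | grep -E 'pos|force'; python3 -m inch '[0.06,-0.001,0,0,0,0,0.3]'| grep -E 'pos|force'
```

```text
position: [0.6008, -0.1044, 0.0335]
ft_force: [-8.8, 0.3, 7.2]
position: [0.6008, -0.1045, 0.0331]
ft_force: [-13.2, -0.4, 8.9]
```

The rail is reached: the TCP stalls at x≈0.601 and the force rises to 13 N. One last light press to square it, then I retreat.

```bash
python3 -m inch '[0.04,0,0,0,0,0,0.3, 0,0,0,0,0,0,0.3]' | grep -E 'pos|force'; python3 -m inch '[-0.15,0,0,0,0,0,0.3, -0.3,0,0,0,0,0,0.3, -0.6,0,0,0,0,0,0.3, -0.8,0,0,0,0,0,0.3, -0.8,0,0.3,0,0,0,0.3]'
python3 -m inch '[-0.8,0,1,0,0,0,0.3, 0,0,1,0,0.4,0,0.3, 0,0,1,0,0.5,0,0.3, 0,0,1,0,0.5,0,0.3, 0,0,1,0,0,0,0.3]'
python3 - <<'E'
from h import *
snap("top","t21",(180,150,420,330),3.3)
snap("side","s21")
E
```

```text
position: [0.6008, -0.1044, 0.0328]
ft_force: [-13.1, 0.6, 9.2]
time: 22.55
position: [0.5361, -0.1045, 0.0409]
ee_rot: [3.135, 0.261, 3.124]
ft_force: [0.4, -0.2, -0.2]
grip_width: 0.7
time: 23.18
position: [0.5188, -0.1041, 0.1672]
ee_rot: [3.14, 0.018, 3.126]
ft_force: [0.1, -0.3, -0.6]
grip_width: 0.696
```

View pics/t21.png

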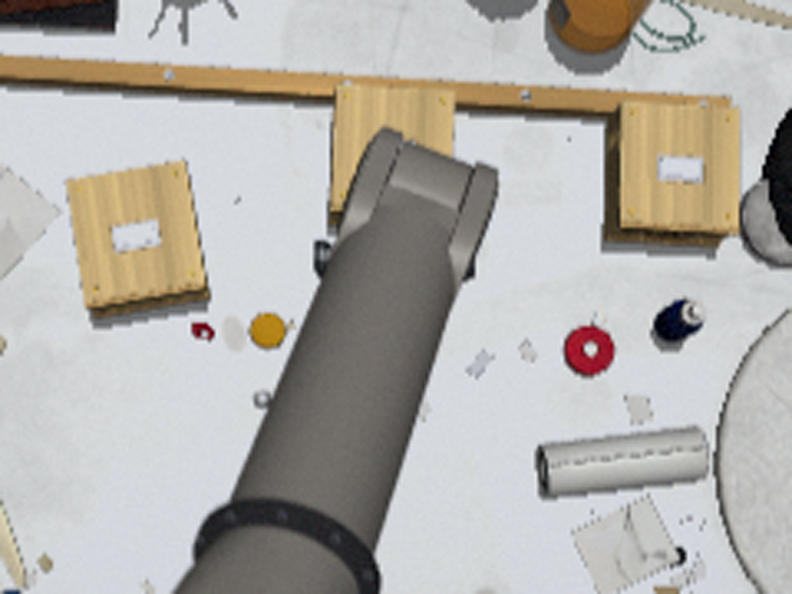

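View pics/s21.png

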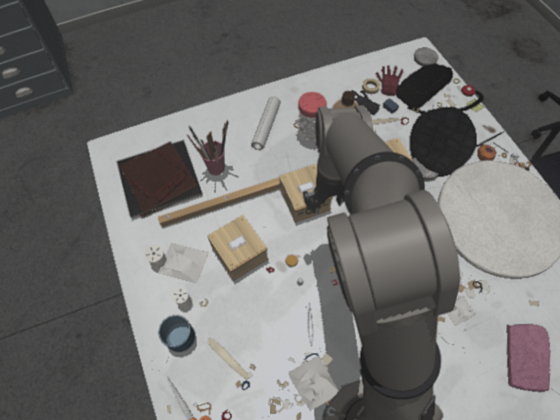

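```bash
python3 -m inch '[-0.5,0,1,0,0,0,0.3, -1,0.6,0.5,0,0,0,0.3, -1,1,0,0,0,0,0.3, -0.8,1,0,0,0,0,0.3, 0,1,0,0,0,0,0.3]'
python3 -m inch '[0,1,0,0,0,0,0.3, 0,1,0,0,0,0,0.3, 0,1,0,0,0,0,0.3, 0,1,0,0,0,0,0.3, 0,0,0,0,0,0,0.3]'
python3 - <<'E'
from h import *
snap("top","t22",(250,160,410,280),5)
snap("side","s22",(160,110,430,310),2.9)
E
```

```text
time: 23.9
position: [0.4325, -0.0138, 0.2027]
ee_rot: [3.137, 0.016, 3.124]
ft_force: [0.7, -0.2, -0.0]
grip_width: 0.703
time: 24.52
position: [0.4341, 0.0869, 0.2028]
ee_rot: [3.139, 0.016, 3.128]
ft_force: [0.4, -0.9, -0.1]
grip_width: 0.697
```

View pics/t22.png

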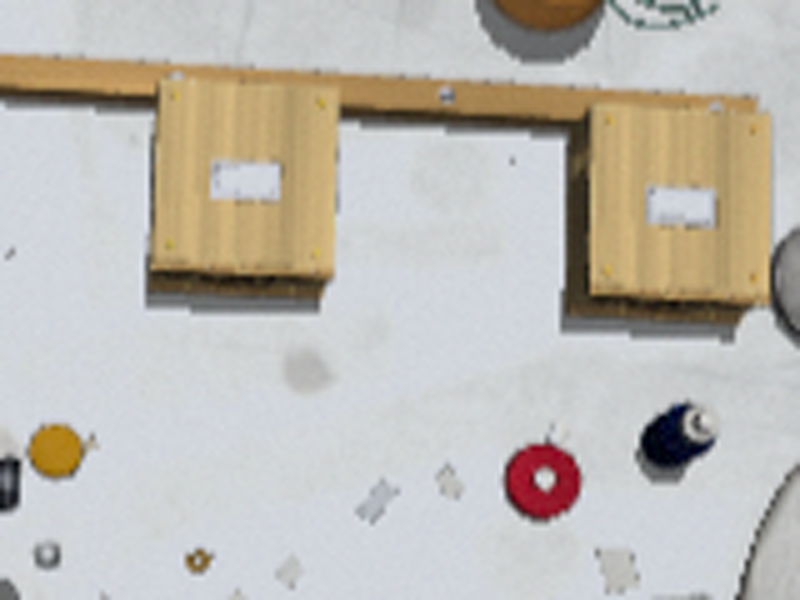

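View pics/s22.png

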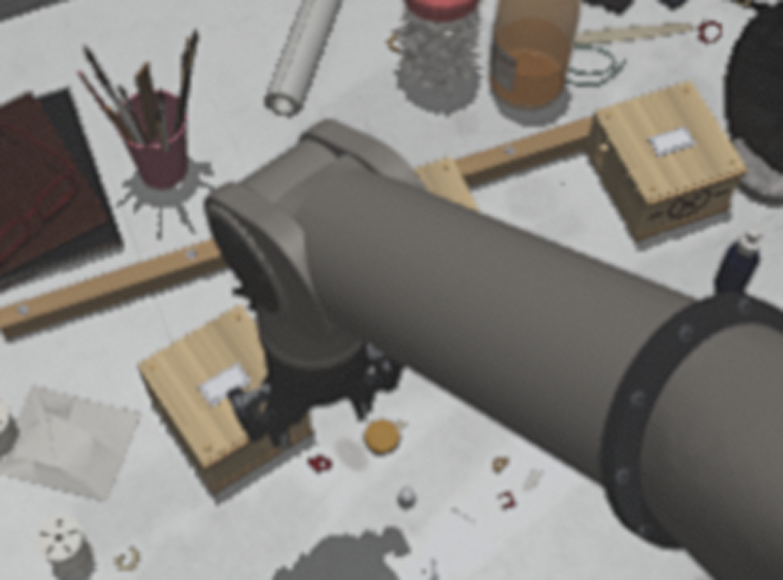

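```bash
python3 - <<'E'
from h import *
f=lambda P:np.array(P)/5-.4+[250,160]
B=cast("top",f([(158,81),(340,90),(333,277),(150,268)]),.08)[:,:2]
F=cast("top",f([(590,105),(770,113),(770,303),(590,295)]),.08)[:,:2]
R=cast("top",f([(0,90),(575,118)]),.032)[:,:2]
for w in(B,F):
  print(w.round(4).tolist(),np.linalg.norm(w-np.roll(w,-1,0),axis=1).round(3),"yaw",[np.arctan2(v[1],v[0]).round(3) for v in(w[0]-w[3],w[1]-w[2])],[np.arctan2(-v[0],v[1]).round(3) for v in(w[0]-w[1],w[3]-w[2])])
for y in(-.021,-.025,-.028):
  n=np.array([np.cos(y),np.sin(y)]); print(y,[round((R[1]-b)@n,4) for b in B],[round((R[1]-b)@n,4) for b in F])
# yaw of top label+nails
im=cv2.imread('pics/t22_raw.png'); print()
for nm,x0,x1 in(("B",282,316),("F",370,404)):
  g=cv2.cvtColor(im,cv2.COLOR_BGR2HSV)
E
```

```text
[[0.7319, -0.0567], [0.7293, -0.1777], [0.6024, -0.1737], [0.6051, -0.0541]] [0.121 0.127 0.12  0.127] yaw [np.float64(-0.021), np.float64(-0.031)] [np.float64(-0.022), np.float64(-0.023)]
[[0.7238, -0.3443], [0.7219, -0.4648], [0.5928, -0.4607], [0.5949, -0.3423]] [0.12  0.129 0.118 0.129] yaw [np.float64(-0.016), np.float64(-0.031)] [np.float64(-0.016), np.float64(-0.018)]
-0.021 [np.float64(0.0024), np.float64(0.0025), np.float64(0.1294), np.float64(0.1292)] [np.float64(0.0044), np.float64(0.0038), np.float64(0.133), np.float64(0.1333)]
-0.025 [np.float64(0.0035), np.float64(0.0031), np.float64(0.1301), np.float64(0.1304)] [np.float64(0.0044), np.float64(0.0034), np.float64(0.1325), np.float64(0.1333)]
-0.028 [np.float64(0.0044), np.float64(0.0036), np.float64(0.1306), np.float64(0.1312)] [np.float64(0.0044), np.float64(0.003), np.float64(0.1322), np.float64(0.1333)]
```

```bash
python3 - <<'E'
from h import *
a=cv2.imread('pics/top0.png').astype(int);b=cv2.imread('pics/t22_raw.png').astype(int)
for n,(u,v) in dict(thimble=(259,270.5),wax=(261,250),spool1=(154,201),spool2=(162,246),tape=(358.5,256),bottle=(386,246)).items():
    s=np.s_[int(v)-7:int(v)+8,int(u)-7:int(u)+8]; print(n,np.abs(a[s]-b[s]).mean().round(1))
p=read_state();print(p['position'],p['ft_force'],p['time'])
job_done()
E
```

```text
thimble 6.5
wax 5.3
spool1 5.3
spool2 5.1
tape 4.3
bottle 6.2
[0.4343511  0.08472645 0.2030281 ] [-0.46345622 -0.16147091 -0.17360694] 24.625
the job is handed in; nothing more can be done
```

I tipped both crates onto their backs, then pushed the branded one, the right-hand crate, up to the rail. I handed the job in at 24.6 s of the 56 s allowed, with the gripper clear of everything.

- **Tipping:** the first two tries on the left crate, with the fingertips at 114 mm and then 106 mm, passed over the front rim into the crate. It stayed where it was. Pushing at about 90 mm tipped both crates; that is below the 105 to 120 mm you gave, and I did not find out why.
- **Which crate is branded:** the ring shows on the right crate's underside. No ring was visible on the left crate, though its underside was partly in shadow. It lies where it fell.
- **Against the rail:** two open fingers pushed low on the underside until the TCP stalled at x ≈ 0.601. The force there levelled at about 13 N along the push (about 16 N in all).
- **Last picture:** the crate's yaw measures about −0.02 to −0.03 rad; the rail measures −0.021 to −0.028. Its rim corners are within about 1 mm of each other from the rail. They are in line with the fixed crate to about 2 mm, which is as good as the calibration.
- **Small things:** the six bystanders show no change beyond picture noise compared with the first picture.

The triangulated rim height of the standing crates came out at 116 to 122 mm instead of 130 mm. I put that down to picking the corners, but it is unresolved.

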